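# Snap the retaining clip into the post groove of a two-tier cake stand

## Task

Put the upper tier of the white cake stand back in service: pick up the steel retaining clip by its black ear, lay it on the steel hub of the upper tier with its mouth towards the post, and slide it sideways into the groove just above the hub until it has snapped fully home round the neck, then let go of it. Feel for the hub and press gently, as the tier's height is not known exactly, and leave the pastries where they are.

Things in the scene. Friction and masses are not known exactly. Their poses are not given: they have to be found in the camera images.
- clip: Loose steel push-on retaining clip, open U shape, 5 mm thick, about 75 g, flat on the counter, black ear up. Origin: underside, centre of the bore (where the post's neck sits when seated). +x points out through the mouth (the way it is pushed), z up. Sprung jaws from x = -24 mm (40 mm wide over both) to +18 mm (32 mm wide); the web behind them ends at x = -52 mm (20 mm wide).
- clip_ear (a point): Centre of the clip's grip ear, a black plastic block 18 mm long (clip x), 14 mm wide (clip y), from 5 to 34.5 mm above the clip's underside. This point: 42 mm behind the bore centre (x = -42 mm, y = 0), 20 mm above the underside.
- clip_mouth (a point): Middle of the clip's mouth, x = +8 mm, y = 0, 2.5 mm above its underside. The gap between the jaws' noses here is 10.6 mm. The jaws spring apart: snapping over the neck takes about 5 to 10 N of push; the push then falls away and rises steeply once the web behind the bore meets the neck, bore centre within 1 mm of the post's axis. 25 N can bend it.
- stand: White two-tier cake stand with a steel post, fixed to the counter. Origin: centre of its underside, on the post's vertical axis, z up. Lower plate 176 mm across, 14 mm high. Upper plate 144 mm across, on it a flat steel hub disc 68 mm across, its top 4 mm above the plate's rim.
- hub_nominal (a point): Point on the post's axis 80 mm above the stand's underside: the hub top's nominal height. The real hub top is up to 12 mm higher or lower (the tier screws up and down; unmeasured). Straight on the hub begins the groove: a neck 16 mm across, 7.5 mm high; above it the head, 25 mm across, to 28 mm above the hub. The clip fits the groove from any side, never the head.
- tart: Bystander: round fruit tart with cream, 107 mm across, 44 mm high; origin at the centre of its underside.
- croissant: Bystander: croissant, 65 x 133 x 49 mm; origin at the centre of its underside.
- slice: Bystander: red-topped cake slice, 70 x 106 x 49 mm; origin at the centre of its underside.
- bundt: Bystander: dark small cake with pink icing, 104 mm across, 82 mm high; origin at the centre of its underside.
- cookie: Bystander: chocolate-chip cookie, 68 mm across, 15 mm high; origin at the centre of its underside.
Things that resemble listed ones, but are neither listed nor needed, are in the scene too. Leave any yellow look-alike of the clip alone.

How it is judged:
By the outcome, as a careful person would: the job done as asked, in the order asked, and still so for the second after the job is handed in, with the robot touching nothing.
It also fails if it takes over 64 s, if anything falls off the work surface, if the arm or the gripper's body presses on something with over 40 N, if the wrist force passes 120 N, or if a joint passes its speed limit or range.

## Robot

A 6-joint arm with a two-finger parallel gripper is mounted at the origin on a cart in front of the work surface, level with it; the furniture and walls round the work are solid. World frame = base frame: x ahead of the robot, y to its left, z up, the work surface at z = 0. Lengths are in m, angles in rad, forces in N, time in s.
With the tool pointing down it reaches from about 0.375 to 0.9 m from the base axis. Payload 3.1 kg.
Tool frame: the origin (TCP) lies between the finger pads; the fingertips stand manip.nose_length ahead of it and the grasp point (between the pads) lies 5 mm behind it (manip.nose_length is the distance from the TCP to the fingertips, in m); z points along the fingers, y is the line along which they close (so a half turn about z gives the same grasp; the last joint's range is limited). The gripper opens to 85 mm and grips with 20 to 120 N. Pads are 22 mm wide; open, the fingers measure 114 mm over their backs; the gripper's body (76 mm by 85 mm) begins 54 mm behind the grasp point. The pads swing forward as they close: fully open they stand 13 mm farther back than shut.
Start: joints at [-1.407, 0.527, 1.433, -0, 1.181, -0.178], TCP at [0.21, -0.589, 0.245] pointing down, gripper open.
Joint ranges: [-3.08, 3.08], [-0.75, 2.2], [0.22, 2.44], [-1.43, 4.57], [0, 2.65], [-2.85, 2.85]. Speed limits (rad/s): [2.79, 2.79, 3.14, 3.14, 3.14, 3.14].

## Interface

Orientations are given as a unit quaternion [x, y, z, w].
In Python, from station import monitor, eyes, job, manip gives the robot as it stands.
- The arm moves only by the shell command python3 -m pendant 'ROWS' [FORCE]. ROWS is JSON, a list that holds one entry, the list of rows, each a list of 7 numbers: the shift along the tool's x, y, z as a fraction of full scale, then the turn, a rotation vector about the tool's x, y, z as a fraction of full scale, then the opening, from 0 (shut) to 1 (fully open). A call has 1 to 20 rows; each row shifts and turns the commanded pose from where the row before left it, along the tool's axes as they then stand; what a row does not reach is not made up. Full scale, the value 1, is 800 mm for a shift and 0.12 rad for a turn. A row lasts 1/10 s, in which the tool goes at most 50 mm and 8.59 degrees, less where a joint would pass 70% of its speed; a pose out of reach is approached as far as the arm can. A call with a number of a shift or a turn outside -1 to 1 is refused whole. A call with a gripper value outside its range is refused whole. The fingers move at their own pace and stop on an object; FORCE is the grip in N (left out, the last holds). Time passes only in rows, so rows that do not move let the fingers close. It gives the time, the measured TCP pose, the force, the opening and the grip force at its end, in the units of the state.
- monitor.sense(): the state, without advancing time (a new reading comes with each control period).
- eyes.snapshot(name): name is "scene" or "top"; returns a dict with "pixels" (420x560x3 uint8, red, green, blue), "depth" (420x560 float32, m along the optical axis (not along the pixel's ray), 0 where there is no reading), "intrinsics" (3x3 intrinsics, pixels), "eye" and "attitude" of the camera in the world. Camera axes: x right, y down, z forward; pixel columns grow to the right and rows downward; lengths in m; the calibration is good to about 2 mm. A picture is of the moment at which its call begins.
- job.sign_off(): hands the job in; it is judged then, once.
The state is a dict: "t": time; "q": joint angles; "qd": joint speeds; "tau": joint torques, N m; "tcp_pos": TCP position; "tool_rot": TCP orientation; "force": force on the tool from outside, world axes, zero at the start; "ft_torque": the same for the moment, N m; "finger_gap": opening from 0.0 (shut) to 1.0 (fully open); "gripper_force": force on a finger pad.
Only numpy, scipy, OpenCV 4.12 (cv2) and the standard library are available. Lean on these libraries where they do the work, as an engineer would, in place of code of your own. Each camera call takes 0.05 s, during which the arm holds its last target. There are 200 camera calls.

## Working session

There is one attempt and no reset: what is moved stays moved. The work goes in short steps, Python scripts to look and compute and a shell command to move; the robot and the scene stay as the last step left them, time stands still between calls to the robot, and variables do not carry over. Pictures are saved under pics/ and viewed, at most 10 in all, crops included, and the job is handed in when it is done.

```bash
ls; mkdir -p pics; python3 - <<'E'
from station import monitor, eyes, manip
import cv2,numpy as np
print(monitor.sense(), manip.nose_length)
for n in("scene","top"):
    s=eyes.snapshot(n); cv2.imwrite(f"pics/{n}0.png",s["pixels"][:,:,::-1]); np.savez(f"{n}0.npz",**s)
    print(n,s["intrinsics"],s["eye"],s["attitude"])
E
```

```text
pics
{'t': 0.0, 'q': array([-1.40646350e+00,  5.28489132e-01,  1.43390081e+00,  3.90968986e-05,
        1.18137725e+00, -1.78481885e-01]), 'qd': array([-4.88206843e-04, -4.81518214e-04, -8.04526055e-04, -1.28623436e-04,
       -3.76667320e-05,  2.02882076e-04]), 'tau': array([ 1.21898040e-03, -4.42349732e+01, -1.78026080e+01, -1.13420281e-04,
        8.37543514e-03,  8.90577724e-06]), 'tcp_pos': array([ 0.2100226 , -0.58793585,  0.24431994]), 'tool_rot': array([ 9.85346377e-01,  1.70561819e-01,  2.57681659e-05, -1.08711338e-03]), 'force': array([-0.02551394, -0.09897781,  0.19469899]), 'ft_torque': array([ 0.03369888,  0.00401438, -0.0007354 ]), 'gripper_force': 0.0, 'finger_gap': 0.9976359292715438} 0.014
scene [[467.12033934   0.         276.57907999]
 [  0.         467.12033934 220.04056056]
 [  0.           0.           1.        ]] [-0.14402104  0.54968323  0.65864401] [-0.3853328   0.78443224 -0.43802249  0.21052552]
top [[461.0758479    0.         276.73499079]
 [  0.         461.0758479  207.41808889]
 [  0.           0.           1.        ]] [ 0.35992153 -0.02925585  1.28020493] [ 0.71553279 -0.69132152  0.0687941  -0.07317614]
```

View pics/scene0.png

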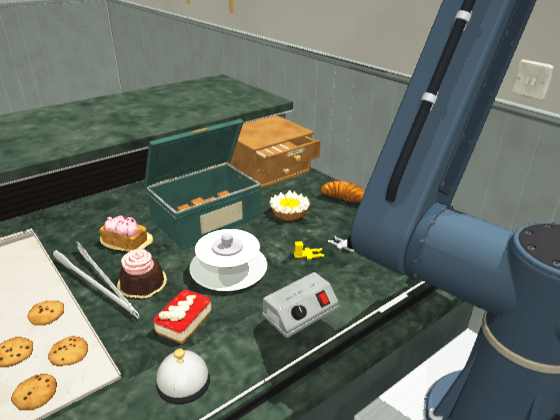

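View pics/top0.png

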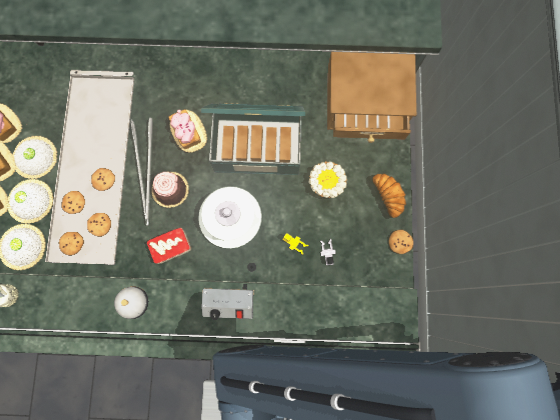

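The top view shows the white stand at (230,217), the steel clip at (328,251), and a yellow look-alike at (294,243). The steel and black one at (328,251) fits the description, so I'll confirm it in an enlarged crop.

```bash
cat > h.py <<'E'
import numpy as np
from scipy.spatial.transform import Rotation as R
def cloud(s):
    K=s["intrinsics"];d=s["depth"];v,u=np.mgrid[:d.shape[0],:d.shape[1]]
    p=np.stack([(u-K[0,2])/K[0,0]*d,(v-K[1,2])/K[1,1]*d,d],-1)
    w=p@R.from_quat(s["attitude"]).as_matrix().T+s["eye"]; w[d==0]=np.nan; return w
def project(s,P):
    c=(np.asarray(P)-s["eye"])@R.from_quat(s["attitude"]).as_matrix(); K=s["intrinsics"]
    return (c@K.T)[...,:2]/c[...,2:]
E
python3 - <<'E'
import numpy as np,cv2
from h import *
T=dict(np.load("top0.npz"));S=dict(np.load("scene0.npz"))
w=cloud(T);ws=cloud(S)
a=cv2.resize(T["pixels"][225:275,280:345],None,fx=9,fy=9,interpolation=cv2.INTER_CUBIC)[:,:,::-1]
b=cv2.resize(S["pixels"][228:270,285:365],None,fx=7.3,fy=7.3,interpolation=cv2.INTER_CUBIC)[:,:,::-1]
a=cv2.resize(a,(400,308));b=cv2.resize(b,(400,210)); im=np.zeros((308,800,3),np.uint8);im[:,:400]=a;im[:210,400:]=b
cv2.imwrite("pics/crop.png",im)
for nm,W,r in(("top",w,(slice(235,272),slice(314,342))),("scn",ws,(slice(232,256),slice(326,358)))):
    q=W[r]; m=(q[...,2]>.003)&(q[...,2]<.06)
    print(nm); 
    for z0,z1 in((.003,.012),(.02,.05)):
        p=q[(q[...,2]>z0)&(q[...,2]<z1)]; print(len(p),p.mean(0) if len(p) else 0,p.min(0) if len(p) else 0,p.max(0) if len(p) else 0)
# stand
for nm,W in(("top",w),("scn",ws)):
    c=w[217,230][:2]
    m=np.linalg.norm(W[...,:2]-c,axis=-1)<.1
    p=W[m]; print(nm,c,np.histogram(p[:,2],bins=np.arange(0,.13,.004)))
    for z0,z1 in((.065,.082),(.082,.09),(.095,.13)):
        q=p[(p[:,2]>z0)&(p[:,2]<z1)]
        if len(q)>5: print(z0,len(q),(q.min(0)+q.max(0))/2,q.max(0)-q.min(0),np.median(q[:,2]),cv2.minEnclosingCircle(q[:,:2].astype(np.float32)))
E
```

```text
top
255 [ 0.49955659 -0.1603218   0.00532497] [ 0.4464805  -0.19921699  0.00301012] [ 0.54749586 -0.12369194  0.01076098]
42 [ 0.47390972 -0.16465372  0.03312607] [ 0.46616556 -0.17379156  0.02159876] [ 0.48259007 -0.15702964  0.03735122]
scn
129 [ 0.4970177  -0.1567205   0.00543881] [ 0.46275867 -0.17836204  0.00300834] [ 0.53154684 -0.11422875  0.01186091]
24 [ 0.4770931  -0.15958315  0.02840645] [ 0.4665351  -0.16661161  0.02043872] [ 0.48205077 -0.15560017  0.03501522]
top [0.57603849 0.10625639] (array([483, 103, 118, 467, 227,  19,   0,   0,   0,   0,   0,   0,   0,
         2,  73, 744, 835, 331, 104,   3,   4,   3,  11,  22,  35,   3,
         0,   0,   0,   0,   0,   0]), array([0.   , 0.004, 0.008, 0.012, 0.016, 0.02 , 0.024, 0.028, 0.032,
       0.036, 0.04 , 0.044, 0.048, 0.052, 0.056, 0.06 , 0.064, 0.068,
       0.072, 0.076, 0.08 , 0.084, 0.088, 0.092, 0.096, 0.1  , 0.104,
       0.108, 0.112, 0.116, 0.12 , 0.124, 0.128]))
0.065 1012 [0.58664751 0.11464163 0.07347544] [0.13998574 0.13947295 0.01695051] 0.06744963285663186 ((0.5870522856712341, 0.1143619492650032), 0.071
[... 644 characters left out ...]
 0.028, 0.032,
       0.036, 0.04 , 0.044, 0.048, 0.052, 0.056, 0.06 , 0.064, 0.068,
       0.072, 0.076, 0.08 , 0.084, 0.088, 0.092, 0.096, 0.1  , 0.104,
       0.108, 0.112, 0.116, 0.12 , 0.124, 0.128]))
0.065 485 [0.58524131 0.1152127  0.07347126] [0.13860821 0.14030628 0.01694059] 0.06876699355114568 ((0.5832916498184204, 0.11543724685907364), 0.07162497937679291)
0.082 34 [0.58109942 0.11508205 0.08610557] [0.01790797 0.0239226  0.00678311] 0.08553747856486443 ((0.5843300819396973, 0.11498257517814636), 0.012417776510119438)
0.095 31 [0.58454416 0.11558248 0.09655741] [0.01748791 0.01824081 0.0030744 ] 0.09643920499540004 ((0.5851541757583618, 0.11471691727638245), 0.010390386916697025)
```

View pics/crop.png

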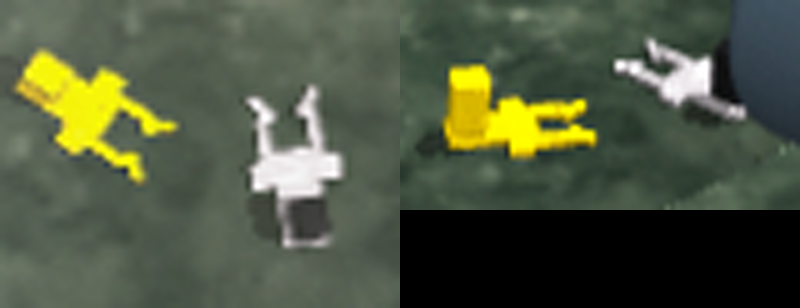

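The crop shows the steel clip with its black ear, ear at top pixel (329.6,260.7), mouth up (+x). The yellow one at (294,243) is the look-alike. Next I'll fit the clip's pose.

```bash
cat >> h.py <<'E'
def plane(s,uv,z):
    K=s["intrinsics"];uv=np.asarray(uv,float)
    d=np.c_[(uv[:,0]-K[0,2])/K[0,0],(uv[:,1]-K[1,2])/K[1,1],np.ones(len(uv))]@R.from_quat(s["attitude"]).as_matrix().T
    return s["eye"]+d*((z-s["eye"][2])/d[:,2])[:,None]
E
python3 - <<'E'
import numpy as np,cv2
from h import *
from scipy.optimize import minimize
T=dict(np.load("top0.npz"));im=T["pixels"].astype(int)
v,u=np.mgrid[230:275,312:345]; px=im[230:275,312:345]
bright=(px.min(-1)>150)
P=plane(T,np.c_[u[bright],v[bright]],.005)[:,:2]
g=px.sum(-1); print(bright.sum())
c,_=cv2.PCACompute(P,mean=None); ax=cv2.PCACompute(P,mean=None)[1][0]; ax=ax*np.sign(ax[0]); psi0=np.arctan2(ax[1],ax[0])
print("pca",c,psi0)
# signed-area template: silver = jaws + web
poly=np.array([[-52,-10],[-24,-10],[-24,-20],[-10,-20],[-10,20],[-24,20],[-24,10],[-52,10]])/1000
for p in [psi0]:
    r=np.array([[np.cos(p),-np.sin(p)],[np.sin(p),np.cos(p)]]); q=(P-c)@r
    print(q.min(0),q.max(0)); 
    o=c[0]+r@np.array([q[:,0].max()-.018,(q[:,1].min()+q[:,1].max())/2]); print("bore",o,"ear",o+r@[-.042,0]); o2=c[0]+r@np.array([q[:,0].min()+.052,0]);print("bore2",o2,"ear",o2+r@[-.042,0])
E=plane(T,[[329.6,260.7]],.0345); print("ear top",E)
# nose tips / direction
print("noses",plane(T,[[280+258/6.15,225+105/6.15],[280+313/6.15,225+95/6.15],[280+306/6.15,225+243/6.15]],.005))
E
```

```text
142
pca [[ 0.50311487 -0.16043204]] 0.1434575761179256
[-0.03867343 -0.02144195] [0.03061277 0.01848698]
bore [ 0.51580931 -0.16009115] ear [ 0.47424075 -0.16609572]
bore2 [ 0.51630454 -0.15852679] ear [ 0.47473598 -0.16453136]
ear top [[ 0.47221898 -0.16441221  0.0345    ]]
noses [[ 0.52577461 -0.14576512  0.005     ]
 [ 0.53117432 -0.17054703  0.005     ]
 [ 0.46442954 -0.1681655   0.005     ]]
```

```bash
python3 -m pendant '[[[0,0,0,0,0,0.783,0.5],[0,0,0,0,0,0.783,0.5],[0.034,-0.0393,0,0,0,0,0.5],[0.034,-0.0393,0,0,0,0,0.5],[0.034,-0.0393,0,0,0,0,0.5],[0.034,-0.0393,0,0,0,0,0.5],[0.034,-0.0393,0,0,0,0,0.5],[0.034,-0.0393,0,0,0,0,0.5],[0.034,-0.0393,0,0,0,0,0.5],[0.034,-0.0393,0,0,0,0,0.5],[0.034,-0.0393,0,0,0,0,0.5],[0.034,-0.0393,0,0,0,0,0.5],[0.034,-0.0393,0,0,0,0,0.5],[0.034,-0.0393,0,0,0,0,0.5],[0,0,0,0,0,0,0.5],[0,0,0,0,0,0,0.5]]]' 50
```

```text
t: 1.7
tcp_pos: [0.4744, -0.1646, 0.245]
tool_rot: [0.997, 0.079, -0.0, 0.0]
force: [-0.2, -0.3, -0.4]
finger_gap: 0.499
gripper_force: 0.0
```

```bash
python3 -m pendant '[[[0,0,0.0515,0,0,0,0.5],[0,0,0.0515,0,0,0,0.5],[0,0,0.0515,0,0,0,0.5],[0,0,0.0515,0,0,0,0.5],[0,0,0,0,0,0,0.5]]]'; python3 - <<'E'
from station import eyes
import cv2,numpy as np
from h import *
a=eyes.snapshot("scene");b=eyes.snapshot("top")
E=[0.474,-0.165,.02]
im=np.zeros((400,800,3),np.uint8)
for i,s in enumerate((a,b)):
    u,v=project(s,E).astype(int); print(u,v)
    c=s["pixels"][max(v-35,0):v+35,u-35:u+35,::-1]; im[:,400*i:400*i+400]=cv2.resize(c,(400,400),interpolation=cv2.INTER_CUBIC)
cv2.imwrite("pics/near.png",im)
E
```

```text
t: 2.2
tcp_pos: [0.4703, -0.165, 0.0755]
tool_rot: [0.997, 0.076, -0.005, -0.004]
force: [-1.9, -0.1, -0.3]
finger_gap: 0.498
gripper_force: 0.0
351 242
329 260
```

View pics/near.png

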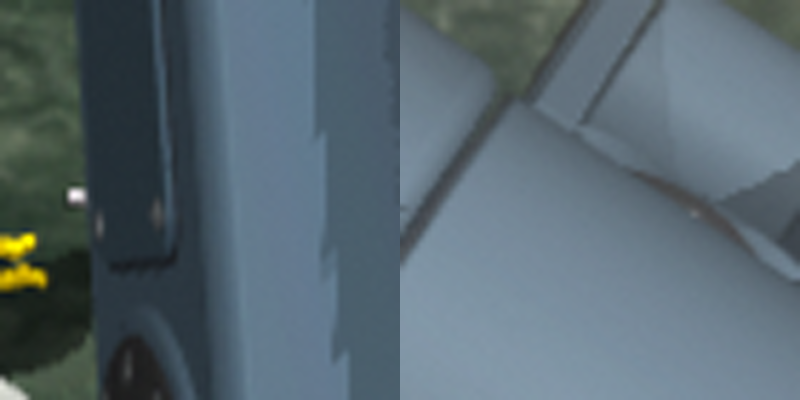

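The arm hides the clip in both views, so the crop only shows the link and the clip's nose at its edge. The depth estimate is good enough for the 42 mm opening.

```bash
python3 -m pendant '[[[0,0,0.03,0,0,0,0.5],[0,0,0.025,0,0,0,0.5],[0,0,0,0,0,0,0.5],[0,0,0.009,0,0,0,0.5],[0,0,0.0075,0,0,0,0.5],[0,0,0,0,0,0,0.5],[0,0,0,0,0,0,0.5]]]' 50
```

```text
t: 3.0
tcp_pos: [0.4747, -0.1657, 0.0238]
tool_rot: [0.997, 0.077, 0.0, 0.0]
force: [0.6, 0.6, -0.1]
finger_gap: 0.503
gripper_force: 0.0
```

```bash
python3 -m pendant '[[[0,0,0.0015,0,0,0,0.3],[0,0,0,0,0,0,0.1],[0,0,0,0,0,0,0],[0,0,0,0,0,0,0],[0,0,0,0,0,0,0],[0,0,0,0,0,0,0],[0,0,0,0,0,0,0]]]' 50
```

```text
t: 3.7
tcp_pos: [0.4746, -0.1656, 0.0224]
tool_rot: [0.997, 0.077, 0.0, 0.0]
force: [-0.5, -0.6, 5.9]
finger_gap: 0.15
gripper_force: 49.2
```

```bash
python3 -m pendant '[[[0,0,-0.01,0,0,0,0],[0,0,-0.04,0,0,0,0],[0,0,-0.05,0,0,0,0],[0,0,-0.05,0,0,0,0],[0,0,-0.05,0,0,0,0],[0,0,0,0,0,0,0],[0,0,0,0,0,0,0]]]'; python3 - <<'E'
from station import eyes,monitor
import cv2,numpy as np
from h import *
s=monitor.sense(); p=s["tcp_pos"]; print(p,s["force"])
im=np.zeros((400,800,3),np.uint8)
for i,n in enumerate(("scene","top")):
    s=eyes.snapshot(n);np.savez(n+"1.npz",**s)
    u,v=project(s,p).astype(int); u=min(max(u,45),514);print(u,v)
    im[:,400*i:400*i+400]=cv2.resize(s["pixels"][max(v-45,0):v+45,u-45:u+45,::-1],(400,400),interpolation=cv2.INTER_CUBIC)
cv2.imwrite("pics/lift.png",im)
E
```

```text
t: 4.4
tcp_pos: [0.4744, -0.1654, 0.1829]
tool_rot: [0.997, 0.077, 0.001, 0.001]
force: [-1.1, 0.8, -0.4]
finger_gap: 0.159
gripper_force: 48.8
[ 0.47442053 -0.16544516  0.18294753] [-1.07290823  0.81117355 -0.36231032]
357 182
336 254
```

View pics/lift.png

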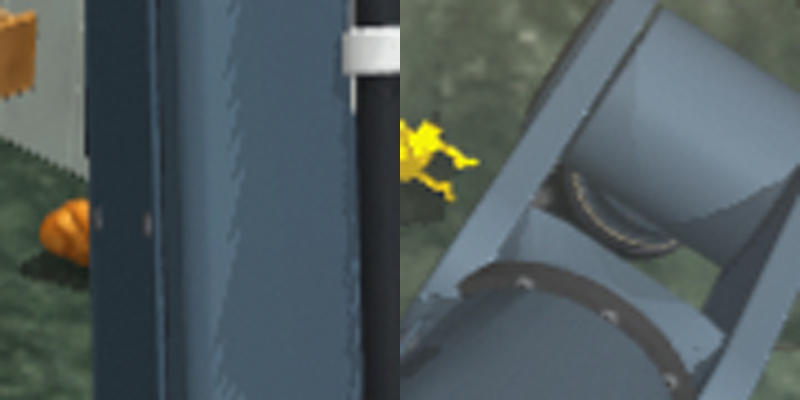

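The arm's link hides the gripper in both views. I'll move to the standoff in front of the stand, where the scene camera should see it.

```bash
python3 -m pendant '[[[0.011,-0.0464,0,0,0,0,0],[0.011,-0.0464,0,0,0,0,0],[0.011,-0.0464,0,0,0,0,0],[0.011,-0.0464,0,0,0,0,0],[0.011,-0.0464,0,0,0,0,0],[0.011,-0.0464,0,0,0,0,0],[0.011,-0.0464,0,0,0,0,0],[0,0,0.03,0,0,0,0],[0,0,0.02,0,0,0,0],[0,0,0,0,0,0,0],[0,0,0,0,0,0,0],[0,0,0,0,0,0,0]]]'; python3 - <<'E'
from station import eyes,monitor
import cv2,numpy as np
from h import *
s=monitor.sense(); p=s["tcp_pos"]; print(p,s["force"])
im=np.zeros((400,800,3),np.uint8)
for i,n in enumerate(("scene","top")):
    s=eyes.snapshot(n);np.savez(n+"2.npz",**s)
    u,v=project(s,[.55,.11,.1]).astype(int);print(u-40,v-40)
    im[:,400*i:400*i+400]=cv2.resize(s["pixels"][v-40:v+40,u-40:u+40,::-1],(400,400),interpolation=cv2.INTER_CUBIC)
cv2.imwrite("pics/stand.png",im)
E
```

```text
t: 5.7
tcp_pos: [0.4953, 0.1004, 0.1421]
tool_rot: [0.997, 0.077, -0.0, -0.0]
force: [0.9, -0.6, -0.5]
finger_gap: 0.151
gripper_force: 48.9
[0.49534008 0.10044415 0.14207728] [ 0.86727107 -0.60531961 -0.45994801]
197 200
186 184
```

View pics/stand.png

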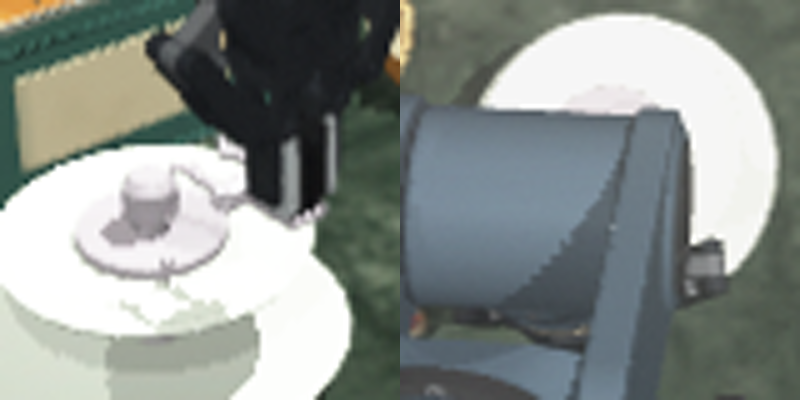

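The scene view shows the clip held level in the gripper, near jaw nose at crop (175,170), i.e. pixel (232,234), short of the post head at crop (150,190). I'll overlay the predicted clip pose to check it, plus the post.

```bash
python3 - <<'E'
import cv2,numpy as np
from h import *
s=dict(np.load("scene2.npz"))
p=np.array([.4953,.1004,.1421]);y=.154
Rz=R.from_euler('z',y).as_matrix()
def clip(P): return p+[0,0,-.0224]+(np.array(P)/1000+[.042,0,0])@Rz.T
out=[[-52,-10,5],[-24,-10,5],[-24,-20,5],[-10,-20,5],[18,-16,5],[18,16,5],[-10,20,5],[-24,20,5],[-24,10,5],[-52,10,5]]
u0,v0=200,200
k=8; c=cv2.resize(s["pixels"][v0:v0+62,u0:u0+80,::-1],None,fx=k,fy=k,interpolation=cv2.INTER_CUBIC)
f=lambda P:((project(s,P)-[u0,v0]+.5)*k).astype(np.int32)
cv2.polylines(c,[f(clip(out))],True,(0,0,255),1)
t=np.linspace(0,6.283,40)
for r,z,col in((.0125,.098,(255,0,0)),(.0125,.0775,(255,0,0)),(.034,.070,(0,160,0))):
    cv2.polylines(c,[f(np.c_[.586+r*np.cos(t),.1148+r*np.sin(t),z+0*t])],True,col,1)
cv2.imwrite("pics/ov.png",c)
E
```

```text
(no output)
```

View pics/ov.png

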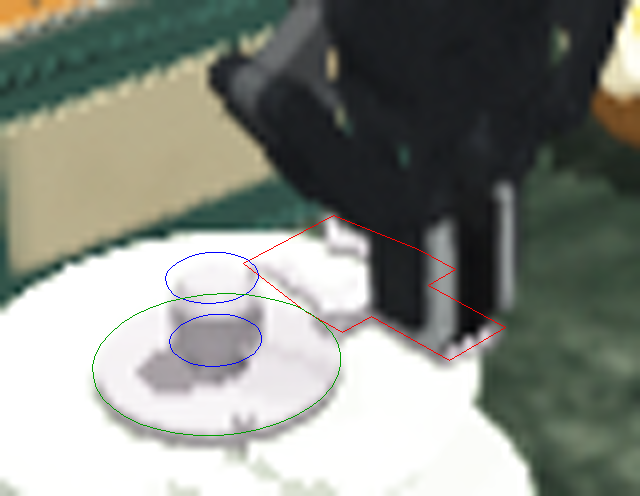

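The overlay fits the clip and post within about 1.5 mm. I'll advance 12 mm, descend, then feel for the hub.

```bash
python3 -m pendant '[[[0.0075,0,0,0,0,0,0],[0.0075,0,0,0,0,0,0],[0,0,0.02,0,0,0,0],[0,0,0.02,0,0,0,0],[0,0,0.01,0,0,0,0],[0,0,0,0,0,0,0],[0,0,0,0,0,0,0],[0,0,0,0,0,0,0]]]';  python3 -m pendant '[[[0,0,0.0025,0,0,0,0],[0,0,0.0025,0,0,0,0],[0,0,0.00125,0,0,0,0],[0,0,0,0,0,0,0],[0,0,0,0,0,0,0],[0,0,0,0,0,0,0]]]'
```

```text
t: 6.6
tcp_pos: [0.5077, 0.1026, 0.1028]
tool_rot: [0.997, 0.077, 0.001, 0.0]
force: [-1.2, 0.0, -0.1]
finger_gap: 0.153
gripper_force: 48.9
t: 7.2
tcp_pos: [0.5071, 0.1026, 0.0972]
tool_rot: [0.997, 0.077, 0.0, 0.0]
force: [-0.5, 0.6, -1.0]
finger_gap: 0.152
gripper_force: 48.9
```

```bash
for i in 1; do python3 -m pendant '[[[0,0,0.00125,0,0,0,0],[0,0,0.00125,0,0,0,0],[0,0,0,0,0,0,0],[0,0,0,0,0,0,0]]]'; done | grep -E "tcp|force: \["; python3 -m pendant '[[[0,0,0.00125,0,0,0,0],[0,0,0,0,0,0,0],[0,0,0,0,0,0,0]]]' | grep -E "tcp|force: \["
```

```text
tcp_pos: [0.507, 0.1026, 0.095]
force: [0.1, 0.3, -0.5]
tcp_pos: [0.507, 0.1026, 0.0941]
force: [0.1, 0.4, -0.7]
```

Clip bottom is at about 0.0717. I'll continue in single 1 mm steps.

```bash
python3 -m pendant '[[[0,0,0.00125,0,0,0,0],[0,0,0,0,0,0,0],[0,0,0,0,0,0,0]]]' | grep -E "tcp|force: \["
```

```text
tcp_pos: [0.507, 0.1026, 0.0931]
force: [-0.1, -0.3, -0.8]
```

```bash
python3 -m pendant '[[[0,0,0.001,0,0,0,0],[0,0,0,0,0,0,0],[0,0,0,0,0,0,0]]]' | grep -E "tcp|force: \["
```

```text
tcp_pos: [0.507, 0.1026, 0.0923]
force: [0.1, 0.6, -0.9]
```

```bash
python3 -m pendant '[[[0,0,0.001,0,0,0,0],[0,0,0,0,0,0,0],[0,0,0,0,0,0,0]]]' | grep -E "tcp|force: \["
```

```text
tcp_pos: [0.5071, 0.1026, 0.0917]
force: [0.2, 0.4, 1.6]
```

```bash
python3 -m pendant '[[[0,0,0.001,0,0,0,0],[0,0,0,0,0,0,0],[0,0,0,0,0,0,0]]]' | grep -E "tcp|force: \["
```

```text
tcp_pos: [0.5071, 0.1026, 0.0913]
force: [-2.1, 1.0, 5.7]
```

Hub felt at TCP z ≈ 0.0918. I'll ease off to a light touch and slide.

```bash
python3 -m pendant '[[[0,0,-0.001,0,0,0,0],[0.004,0,0,0,0,0,0],[0.004,0,0,0,0,0,0],[0.004,0,0,0,0,0,0],[0.004,0,0,0,0,0,0],[0,0,0,0,0,0,0],[0,0,0,0,0,0,0],[0,0,0,0,0,0,0]]]' | grep -E "tcp|force: \["
```

```text
tcp_pos: [0.5206, 0.1046, 0.0916]
force: [0.8, 0.2, 1.3]
```

```bash
python3 -m pendant '[[[0.0025,0,0,0,0,0,0],[0.0025,0,0,0,0,0,0],[0.0025,0,0,0,0,0,0],[0,0,0,0,0,0,0],[0,0,0,0,0,0,0]]]' | grep -E "tcp|force: \["
```

```text
tcp_pos: [0.5241, 0.1054, 0.0917]
force: [-3.0, -0.1, 7.2]
```

```bash
python3 -m pendant '[[[0.0025,0,0,0,0,0,0],[0,0,0,0,0,0,0],[0,0,0,0,0,0,0]]]' | grep -E "tcp|force: \["
```

```text
tcp_pos: [0.5258, 0.1058, 0.0917]
force: [-2.5, -0.5, 6.8]
```

```bash
python3 -m pendant '[[[0.0025,0,0,0,0,0,0],[0,0,0,0,0,0,0],[0,0,0,0,0,0,0]]]' | grep -E "tcp|force: \["
```

```text
tcp_pos: [0.5278, 0.1061, 0.0918]
force: [-3.8, -1.0, 7.3]
```

```bash
python3 -m pendant '[[[0,0,-0.0008,0,0,0,0],[0,0,0,0,0,0,0],[0,0,0,0,0,0,0]]]' | grep -E "tcp|force: \["
```

```text
tcp_pos: [0.5281, 0.106, 0.0918]
force: [-3.6, -2.5, 4.5]
```

```bash
python3 -m pendant '[[[0.0025,0,0,0,0,0,0],[0,0,0,0,0,0,0],[0,0,0,0,0,0,0]]]' | grep -E "tcp|force: \["
```

```text
tcp_pos: [0.5284, 0.1062, 0.0919]
force: [-7.3, -2.3, 6.8]
```

```bash
python3 -m pendant '[[[0,0,-0.0004,0,0,0,0],[0.002,0,0,0,0,0,0],[0,0,0,0,0,0,0],[0,0,0,0,0,0,0]]]' | grep -E "tcp|force: \["
```

```text
tcp_pos: [0.5287, 0.1062, 0.092]
force: [-10.1, -3.6, 7.5]
```

```bash
python3 -m pendant '[[[0.001,0,0,0,0,0,0],[0,0,0,0,0,0,0],[0,0,0,0,0,0,0]]]' | grep -E "tcp|force: \["
```

```text
tcp_pos: [0.5288, 0.1062, 0.092]
force: [-10.1, -4.2, 8.6]
```

```bash
python3 - <<'E'
from station import eyes,monitor
import cv2,numpy as np
from h import *
st=monitor.sense();p=st["tcp_pos"]; print(p,st["ft_torque"],st["force"])
s=eyes.snapshot("scene");np.savez("scene3.npz",**s)
Rz=R.from_euler('z',.154).as_matrix()
def clip(P): return p+[0,0,-.0224]+(np.array(P)/1000+[.042,0,0])@Rz.T
out=[[-52,-10,5],[-24,-10,5],[-24,-20,5],[-10,-20,5],[18,-16,5],[18,16,5],[-10,20,5],[-24,20,5],[-24,10,5],[-52,10,5]]
u0,v0=205,212;k=12
c0=cv2.resize(s["pixels"][v0:v0+50,u0:u0+33,::-1],None,fx=k,fy=k,interpolation=cv2.INTER_CUBIC);c=c0.copy()
f=lambda P:((project(s,P)-[u0,v0]+.5)*k).astype(np.int32)
cv2.polylines(c,[f(clip(out))],True,(0,0,255),1)
t=np.linspace(0,6.283,40)
for r,z,col in((.0125,.097,(255,0,0)),(.0125,.077,(255,0,0)),(.034,.0695,(0,160,0))):
    cv2.polylines(c,[f(np.c_[.586+r*np.cos(t),.1148+r*np.sin(t),z+0*t])],True,col,1)
cv2.imwrite("pics/push.png",np.hstack([c0,c]))
E
```

```text
[0.52883724 0.10624967 0.09197075] [-0.62029807  1.32955337 -0.16892954] [-10.14067157  -4.16858118   8.62008148]
```

View pics/push.png

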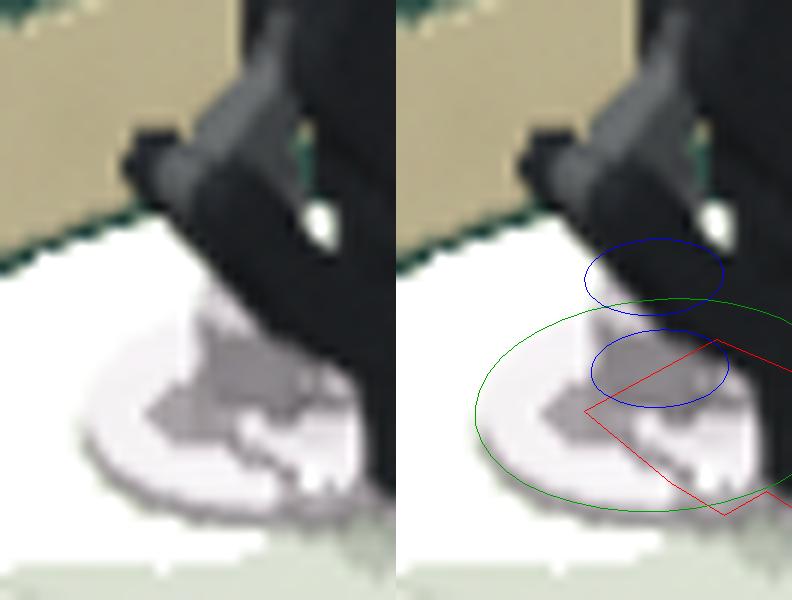

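The crop shows the near jaw on the hub, with its tip at crop (240,415), beside the neck. It sits somewhat off the prediction, so I'll check with depth.

```bash
python3 - <<'E'
import numpy as np
from h import *
np.set_printoptions(linewidth=200)
for nm,p in(("scene2.npz",[.4953,.1004,.1421]),("scene3.npz",[.52884,.10625,.09197])):
    s=dict(np.load(nm)); w=cloud(s)
    Rz=R.from_euler('z',.154).as_matrix()
    q=((w-p+[0,0,.0224])@Rz-[.042,0,0])*1000
    m=(np.abs(q[...,1])<26)&(q[...,0]>-56)&(q[...,0]<24)&(q[...,2]>0.5)&(q[...,2]<9)&(s["depth"]>0)
    P=q[m]; P=P[np.argsort(-P[:,0])]
    v,u=np.nonzero(m); o=np.argsort(-q[m][:,0])
    print(nm,len(P)); print(np.c_[u[o],v[o],P.round(1),s["pixels"][m][o].mean(1).round()].astype(int)[:70].tolist())
E
```

```text
scene2.npz 140
[[240, 229, 16, -10, 1, 135], [232, 233, 15, 12, 3, 222], [231, 233, 15, 15, 4, 210], [240, 228, 15, -9, 5, 122], [231, 234, 13, 16, 3, 195], [232, 234, 13, 14, 2, 232], [241, 228, 13, -11, 5, 243], [233, 233, 12, 12, 3, 217], [233, 234, 11, 13, 2, 208], [241, 229, 11, -9, 4, 244], [234, 233, 10, 11, 4, 238], [240, 231, 10, -5, 1, 240], [240, 230, 10, -5, 4, 218], [242, 229, 10, -10, 4, 237], [243, 229, 9, -13, 3, 228], [235, 233, 8, 10, 5, 238], [236, 233, 8, 7, 4, 242], [234, 234, 8, 13, 4, 200], [234, 235, 7, 14, 2, 231], [241, 230, 7, -5, 5, 212], [241, 231, 6, -5, 3, 178], [242, 230, 6, -7, 4, 228], [242, 231, 5, -6, 3, 172], [235, 234, 5, 13, 5, 217], [236, 234, 4, 11, 4, 246], [243, 230, 4, -8, 5, 229], [244, 230, 3, -10, 4, 225], [236, 235, 3, 11, 3, 225], [243, 231, 3, -7, 4, 168], [235, 235, 3, 15, 5, 180], [245, 230, 2, -12, 5, 209], [237, 235, 1, 11, 3, 230], [244, 232, 1, -8, 1, 207], [236, 237, 0, 14, 0, 236], [244, 231, 0, -7, 5, 172], [236, 236, 0, 14, 3, 177], [245, 231, 0, -9, 5, 209], [237, 237, -1, 14, 1, 218], [238, 235, -1, 11, 5, 244], [237, 236,
[... 2092 characters left out ...]
, 229], [231, 247, 2, 0, 1, 223], [226, 249, 0, 14, 4, 181], [226, 250, 0, 15, 2, 171], [234, 246, 0, -7, 1, 183], [234, 245, 0, -7, 4, 133], [233, 247, -1, -3, 1, 223], [224, 252, -1, 22, 1, 246], [227, 249, -2, 14, 5, 212], [228, 249, -2, 11, 4, 234], [227, 250, -2, 14, 3, 152], [227, 251, -3, 15, 1, 220], [229, 249, -3, 9, 3, 238], [228, 251, -4, 14, 1, 159], [228, 250, -6, 15, 5, 203], [230, 250, -8, 10, 4, 247], [232, 249, -8, 5, 4, 235], [229, 252, -8, 14, 1, 171], [229, 251, -9, 15, 4, 161], [233, 249, -9, 3, 3, 238], [234, 248, -9, 1, 5, 235], [229, 250, -10, 15, 7, 221], [234, 249, -10, 1, 3, 239], [231, 250, -10, 10, 5, 246], [232, 250, -12, 9, 5, 245], [231, 251, -12, 12, 4, 250]]
```

Depth shows the clip where predicted, with no slip: noses either side of the neck and the neck centre about 16 mm ahead of the bore. I'll relieve the lateral and vertical loads, then push on.

```bash
python3 -m pendant '[[[0,0.001,-0.0015,0,0,0,0],[0,0,0,0,0,0,0],[0,0,0,0,0,0,0],[0,0,0,0,0,0,0]]]' | grep -E "tcp|force: \["
```

```text
tcp_pos: [0.5315, 0.1054, 0.0926]
force: [-4.6, -2.5, 1.8]
```

```bash
python3 -m pendant '[[[0.001,0,0,0,0,0,0],[0,0,0,0,0,0,0],[0,0,0,0,0,0,0]]]' | grep -E "tcp|force: \["
```

```text
tcp_pos: [0.5319, 0.1056, 0.0924]
force: [-4.1, -3.3, -0.3]
```

```bash
python3 -m pendant '[[[0.001,0.001,0,0,0,0,0],[0.001,0,0,0,0,0,0],[0,0,0,0,0,0,0],[0,0,0,0,0,0,0]]]' | grep -E "tcp|force: \["
```

```text
tcp_pos: [0.5325, 0.1052, 0.0924]
force: [-6.8, -2.8, 2.4]
```

```bash
python3 -m pendant '[[[0.0015,0,0,0,0,0,0],[0,0,0,0,0,0,0],[0,0,0,0,0,0,0]]]' | grep -E "tcp|force: \["
```

```text
tcp_pos: [0.5335, 0.1054, 0.0924]
force: [-7.0, -2.8, 2.0]
```

```bash
python3 -m pendant '[[[0.0015,0.0003,0,0,0,0,0],[0,0,0,0,0,0,0],[0,0,0,0,0,0,0]]]' | grep -E "tcp|force: \["
```

```text
tcp_pos: [0.5358, 0.1055, 0.0924]
force: [-4.0, -1.1, -1.1]
```

```bash
python3 -m pendant '[[[0.0015,0,0,0,0,0,0],[0,0,0,0,0,0,0],[0,0,0,0,0,0,0]]]' | grep -E "tcp|force: \["
```

```text
tcp_pos: [0.5425, 0.106, 0.094]
force: [0.4, 0.5, -1.0]
```

```bash
python3 -m pendant '[[[0.0015,0,0,0,0,0,0],[0,0,0,0,0,0,0],[0,0,0,0,0,0,0]]]' | grep -E "tcp|force: \["
```

```text
tcp_pos: [0.543, 0.1062, 0.0941]
force: [2.0, 0.8, -1.2]
```

It snapped over. Now I'll push until the force rises steeply.

```bash
python3 -m pendant '[[[0.001,0,0.001,0,0,0,0],[0,0,0,0,0,0,0],[0,0,0,0,0,0,0]]]' | grep -E "tcp|force: \["
```

```text
tcp_pos: [0.5428, 0.1062, 0.0931]
force: [2.1, 0.1, -0.1]
```

```bash
python3 -m pendant '[[[0.0015,0,0,0,0,0,0],[0,0,0,0,0,0,0],[0,0,0,0,0,0,0]]]' | grep -E "tcp|force: \["
```

```text
tcp_pos: [0.543, 0.1063, 0.0928]
force: [1.4, 0.4, -0.5]
```

```bash
python3 -m pendant '[[[0.0015,0,0,0,0,0,0],[0,0,0,0,0,0,0],[0,0,0,0,0,0,0]]]' | grep -E "tcp|force: \["
```

```text
tcp_pos: [0.5439, 0.1066, 0.0927]
force: [1.1, -0.9, -1.3]
```

```bash
python3 -m pendant '[[[0.0015,0,0,0,0,0,0],[0,0,0,0,0,0,0],[0,0,0,0,0,0,0]]]' | grep -E "tcp|force: \["
```

```text
tcp_pos: [0.5454, 0.1068, 0.0928]
force: [-0.5, -0.2, -0.8]
```

```bash
python3 -m pendant '[[[0.0015,0,0,0,0,0,0],[0,0,0,0,0,0,0],[0,0,0,0,0,0,0]]]' | grep -E "tcp|force: \["
```

```text
tcp_pos: [0.5458, 0.1069, 0.0927]
force: [-3.0, -1.2, 1.1]
```

```bash
python3 -m pendant '[[[0.0015,0,0,0,0,0,0],[0,0,0,0,0,0,0],[0,0,0,0,0,0,0]]]' | grep -E "tcp|force: \["
```

```text
tcp_pos: [0.546, 0.107, 0.0926]
force: [-5.3, -1.3, 1.7]
```

```bash
python3 -m pendant '[[[0.0015,0,0,0,0,0,0],[0,0,0,0,0,0,0],[0,0,0,0,0,0,0]]]' | grep -E "tcp|force: \["
```

```text
tcp_pos: [0.546, 0.1071, 0.0924]
force: [-6.0, -2.2, 3.2]
```

```bash
python3 -m pendant '[[[0.003,0,0,0,0,0,0],[0,0,0,0,0,0,0],[0,0,0,0,0,0,0]]]' | grep -E "tcp|force: \["
```

```text
tcp_pos: [0.5463, 0.1072, 0.0923]
force: [-9.6, -2.8, 6.2]
```

```bash
python3 -m pendant '[[[0.002,0,0,0,0,0,0],[0,0,0,0,0,0,0],[0,0,0,0,0,0,0]]]' | grep -E "^t|tcp|force: \["
```

```text
t: 17.35
tcp_pos: [0.5463, 0.1073, 0.0924]
tool_rot: [0.997, 0.078, -0.008, 0.0]
force: [-13.6, -2.8, 8.6]
```

Fully home: 13.6 N with no further travel. I'll relax the push and then release.

```bash
python3 -m pendant '[[[-0.004,0,0,0,0,0,0],[-0.003,0,0,0,0,0,0],[0,0,0,0,0,0,0],[0,0,0,0,0,0,0]]]' 20
```

```text
t: 17.75
tcp_pos: [0.546, 0.1071, 0.0924]
tool_rot: [0.997, 0.077, -0.002, -0.0]
force: [-6.1, -0.5, -0.1]
finger_gap: 0.152
gripper_force: 49.0
```

```bash
python3 -m pendant '[[[-0.002,0,0,0,0,0,0],[0,0,0,0,0,0,0],[0,0,0,0,0,0,0]]]' 20|grep force
```

```text
force: [-3.7, 0.0, -2.2]
gripper_force: 48.8
```

```bash
python3 -m pendant '[[[0,0,0,0,0,0,0.2],[0,0,0,0,0,0,0.3],[0,0,0,0,0,0,0.4],[0,0,0,0,0,0,0.4],[0,0,0,0,0,0,0.4],[0,0,0,0,0,0,0.4]]]'
```

```text
t: 18.65
tcp_pos: [0.5463, 0.1068, 0.093]
tool_rot: [0.997, 0.077, 0.0, 0.0]
force: [0.4, -0.0, -0.1]
finger_gap: 0.4
gripper_force: 0.0
```

```bash
python3 -m pendant '[[[0,0,-0.01,0,0,0,0.4],[0,0,-0.03,0,0,0,0.4],[0,0,-0.05,0,0,0,0.4],[0,0,-0.05,0,0,0,0.4],[0,0,-0.05,0,0,0,0.4],[0,0.05,0,0,0,0,0.4],[0,0.05,0,0,0,0,0.4],[0,0.05,0,0,0,0,0.4],[0,0.05,0,0,0,0,0.4],[0,0.05,0,0,0,0,0.4],[0,0.05,0,0,0,0,0.4],[0,0.05,0,0,0,0,0.4],[0,0,0,0,0,0,0.4],[0,0,0,0,0,0,0.4]]]'; python3 - <<'E'
from station import eyes
import cv2,numpy as np
from h import *
im=np.zeros((400,800,3),np.uint8)
for i,n in enumerate(("scene","top")):
    s=eyes.snapshot(n);u,v=project(s,[.57,.11,.08]).astype(int)
    im[:,400*i:400*i+400]=cv2.resize(s["pixels"][v-32:v+32,u-32:u+32,::-1],(400,400),interpolation=cv2.INTER_CUBIC)
    w=cloud(s)
    Rz=R.from_euler('z',.154).as_matrix()
    q=((w-[.586,.1148,0])@Rz)*1000
    m=(q[...,2]>88)&(q[...,2]<110)&(abs(q[...,1])<20)&(abs(q[...,0])<60)
    e=q[m&(q[...,0]<-22)];h=q[m&(q[...,0]>-20)]
    for a in(e,h):print(n,len(a),a.mean(0).round(1),a.min(0).round(1),a.max(0).round(1))
cv2.imwrite("pics/final.png",im)
E
```

```text
t: 20.05
tcp_pos: [0.5889, -0.1706, 0.245]
tool_rot: [0.997, 0.076, -0.0, -0.0]
force: [-1.4, 0.1, -0.8]
finger_gap: 0.4
gripper_force: 0.0
scene 88 [-44.3   2.4  98.2] [-52.   -8.9  88.1] [-32.3   8.9 105.9]
scene 73 [-2.8  2.1 93.7] [-11.5 -11.9  88.2] [ 9.9 11.5 99.2]
top 48 [-41.6  -0.4 103.5] [-50.   -7.5  90.4] [-31.3   7.7 109.1]
top 72 [ 0.1 -0.9 95.4] [-11.5 -12.8  89.3] [ 12.6  11.1 101.4]
```

View pics/final.png

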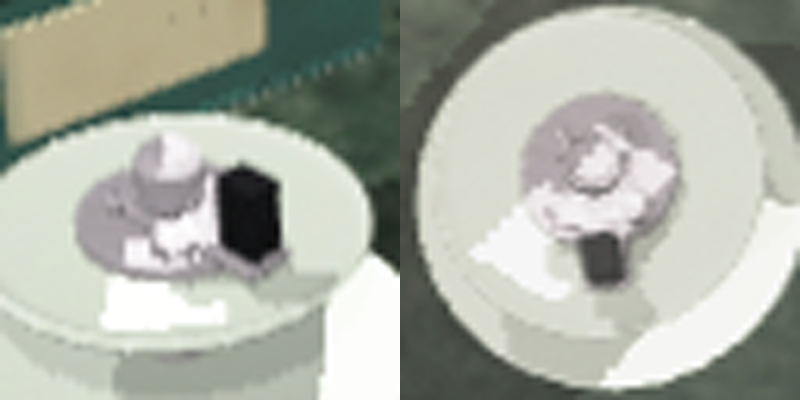

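The clip sits home round the neck on the hub: black ear at crop (604,258), 41.7 mm behind the post axis against 42 mm expected. The robot is clear.

```bash
python3 -c "
from station import job; print(job.sign_off())"
```

```text
the job is handed in; nothing more can be done
None
```

The steel clip is snapped fully home in the groove above the hub and released, the arm is clear of everything, and I handed the job in about 20 s into the 64 s limit, with no verdict returned.

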